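# Run a last carriage home into the toe former and lock it

### The arm

A 7-joint arm with a two-finger parallel gripper is mounted at the origin on the work surface. World frame = base frame: x ahead of the robot, y to its left, z up, the work surface at z = 0. Lengths are in m, angles in rad, forces in N, time in s.
With the tool pointing down it reaches from about 0.4 to 0.925 m from the base axis. Payload 5.6 kg.
Tool frame: the origin (TCP) lies between the finger pads; the fingertips stand 17 mm ahead of it and the grasp point (between the pads) lies 2 mm behind it; z points along the fingers, y is the line along which they close (so a half turn about z gives the same grasp; the last joint's range is limited). The gripper opens to 85 mm and grips with 20 to 120 N. Pads are 22 mm wide; open, the fingers measure 114 mm over their backs; the gripper's body (76 mm by 85 mm) begins 54 mm behind the grasp point. The pads swing forward as they close: fully open they stand 13 mm farther back than shut.
Start: joints at [-1.316, 0.468, -0.012, 1.603, 0.006, 1.071, -0.056], TCP at [0.191, 0.621, 0.248] pointing down, gripper open.
Joint ranges: [-2.53, 2.53], [-0.31, 2.02], [-1.57, 1.55], [0.28, 2.44], [-1.29, 4.43], [0.15, 1.84], [-2.92, 2.92]. Speed limits (rad/s): [2.57, 2.57, 3.14, 3.14, 3.14, 3.14, 3.14].

### API

Orientations are given as a rotation vector (axis times angle).
In Python, from bench import arm gives the robot as it stands.
- The arm moves only by the tool step_arm, never from a script. Its argument "targets" is a list of rows, each a list of 3 entries, a list of its own where there are three numbers: the closure, from 0 (fully open) to 1 (shut), then the shift along the tool's x, y, z in m, then the turn, a rotation vector about the tool's x, y, z in rad. A call has 1 to 5 rows; each row shifts and turns the commanded pose from where the row before left it, along the tool's axes as they then stand; what a row does not reach is not made up. A row lasts 1/8 s, in which the tool goes at most 62.5 mm and 10.7 degrees, less where a joint would pass 70% of its speed; a pose out of reach is approached as far as the arm can. A call with a gripper value outside its range is refused whole. The fingers move at their own pace and stop on an object; the grip force is fixed at half the most. Time passes only in rows, so rows that do not move let the fingers close. It gives the time, the measured TCP pose, the force, the opening and the grip force at its end, in the units of the state.
- arm.get_state(): the state, without advancing time (a new reading comes with each control period).
- arm.camera(name): name is "scene" or "top" or "wrist"; returns a dict with "img" (400x640x3 uint8, blue, green, red), "depth" (400x640 float32, m along the optical axis (not along the pixel's ray), 0 where there is no reading), "fx", "fy", "cx", "cy" (pixels), "world_from_camera" (4x4, takes a point from camera to world coordinates); the wrist camera has in their place "mount" (4x4, takes a point from camera to tool coordinates, whose origin is the TCP and whose axes are the flange's). Camera axes: x right, y up, looking along -z (the intrinsics and any distortion apply to the point x, -y, -z); pixel columns grow to the right and rows downward; lengths in m; the calibration is good to about 2 mm. A picture is of the moment at which its call begins: read the wrist's pose just before it.
- arm.finish_job(): hands the job in; it is judged then, once.
Trained networks look in the newest picture that a camera, given by its name, has taken for a name from the list of things; names that differ only in an ending like _2 or _b are one class to them, and where a whole thing is asked for, a point or a joint stands for the part that bears it (a point fixed in the world has none). Each returns a list of dicts, best first, with "confidence" (0 to 1); they miss things now and then, are a little off and sometimes report something else, mostly with a low value. They report only what shows in the picture. A call takes as long as a camera call.
- arm.look_for(camera, name): "at" ([x, y, z] in m, in world coordinates, good to about 4 mm: the middle of the surface that is visible of it).
The state is a dict: "time_s": time; "joint_pos": joint angles; "joint_velocities": joint speeds; "effort": joint torques, N m; "tcp_pos": TCP position; "tool_rot": TCP orientation; "contact_force": force on the tool from outside, world axes, zero at the start; "ft_torque": the same for the moment, N m; "gripper_width": opening from 0.0 (shut) to 1.0 (fully open); "gripper_force": force on a finger pad.
Only numpy, scipy, OpenCV 4.12 (cv2) and the standard library are available. Lean on these libraries where they do the work, as an engineer would, in place of code of your own. Each camera call takes 0.05 s, during which the arm holds its last target. There are 200 camera calls.

### The job

Swing the keeper bar fully aside, then push the carriage that carries the shoe last along its rail until it is fully home against the stop of the toe former, and swing the keeper bar fully shut behind it. The carriage jams if it is pushed to one side of its rail, so push its back face in line with the rail and gently, never forcing it. Leave the other things on the bench undisturbed.

Things in the scene. Friction and masses are not known exactly. Their poses are not given: they have to be found in the camera images.
- bed: Fixed slide bed: grey base plate 515 x 180 x 6 mm with a straight T-shaped steel rail, 40 mm wide, top 28 mm above the bench. Origin: on the bench under the rail's centre line, at the keeper bar; x along the rail towards the stop, y left, z up. Rail from x = -285 mm to the stop at +114 mm, along y = 0. Behind the stop the cream housing, 150 mm high, x 134 to 225, y -75 to +110 mm.
- stop_face (a point): Centre of the stop face, on the rail's centre line at rail-top height (28 mm above the bench); same axes as the bed.
- carriage: Loose aluminium carriage on the rail, 0.7 kg, 100 mm long, a wooden shoe last fixed across it (top 74 mm above the deck's underside). It reaches 55 mm right (-y) and 145 mm left (+y) of the rail line, so its back's middle is NOT over the rail. Origin: deck underside over the rail's centre line, halfway along; x to the stop. Contact of more than 40 N fails.
- carriage_back (a point): The place to push, towards +x: on the flat upright back face (28 to 62 mm above the bench), over the rail line, 17 mm above the deck's underside. The last stays 32 mm ahead of it. The guide shoe below is only 26 mm long: pushed more than about 10 mm to one side it can cock and jam; backing off frees it. In line it takes 3 to 7 N.
- carriage_front (a point): Front edge of the carriage on the rail's centre line, at rail-top height; it meets stop_face when fully home (distance 0).
- keeper (a joint): Angle of the keeper bar about its upright pivot, rad: 0 = shut at its end stop, bar along the bed's +y, across the carriage's path; grows as the free end swings away from the stop (towards bed -x), anticlockwise from above; 1.57 = alongside the rail, clear; end stop 1.75. Stiff: stays where left, 1 to 2 N at the peg. The carriage at home has its back 5 mm ahead of the shut bar.
- keeper_pivot (a point): Pivot of the keeper bar, at bed x = 0, y = -85 mm, 34 mm above the bench (underside of the bar).
- keeper_peg (a point): Top centre of the black upright peg on the keeper bar, 70 mm from the pivot along the bar. Peg 18 mm in diameter, from 48 to 92 mm above the bench. The steel bar is 18 mm wide, reaches 85 mm from the pivot and lies 34 to 48 mm above the bench.
- loose_last: Bystander: blue shoe last, 240 mm long, 86 mm wide, 92 mm high, standing on its sole on the bench; origin on the bench under its middle, toe to its +y.
- tape_roll: Bystander: roll of masking tape lying flat, 100 mm in diameter, 48 mm high; origin under its centre.
- rubbing_block: Bystander: grey rubbing block 100 x 50 x 40 mm; origin under its centre.
- adhesive_tin: Bystander: tin 84 mm in diameter, 110 mm high; origin under its centre.

How it is judged:
By the outcome, as a careful person would: the job done as asked, in the order asked, and still so for the second after the job is handed in, with the robot touching nothing.
It also fails if it takes over 70 s, if anything falls off the work surface, if the arm or the gripper's body presses on something with over 40 N, if the wrist force passes 120 N, or if a joint passes its speed limit or range.

## Working session

There is one attempt and no reset: what is moved stays moved. The work goes in short steps, Python scripts to look and compute and a tool call to move; the robot and the scene stay as the last step left them, time stands still between calls to the robot, and variables do not carry over. Pictures are saved under pics/ and viewed, at most 10 in all, crops included, and the job is handed in when it is done.

Besides the shell and the picture viewer there is one more tool, called after "Emit:" as a command line: name --argument value ..., lists and objects as JSON in quotes. step_arm: Moves the arm, as the interface text tells. Its arguments: {"type":"object","properties":{"targets":{"type":"array","items":{"type":"array"}}},"required":["targets"]}

```bash
mkdir -p pics; ls; python3 - <<'E'
from bench import arm
import cv2
for c in ("scene","top"):
    d=arm.camera(c); cv2.imwrite(f"pics/{c}0.png",d["img"])
    for n in ("bed","stop_face","carriage","carriage_back","carriage_front","keeper","keeper_pivot","keeper_peg","loose_last","tape_roll","rubbing_block","adhesive_tin"):
        try:
            print(c,n,[([round(float(v),3) for v in r["at"]],round(r["confidence"],2)) for r in arm.look_for(c,n)[:2]])
        except Exception as e: print(n,e)
s=arm.get_state();print(s)
E
```

```text
pics
scene bed [([0.548, -0.163, 0.027], 0.85), ([0.498, -0.111, 0.046], 0.75)]
scene stop_face [([0.57, -0.489, 0.039], 0.69), ([0.297, 0.377, 0.04], 0.66)]
scene carriage [([0.57, 0.042, 0.058], 0.72)]
scene carriage_back []
scene carriage_front [([0.57, 0.044, 0.059], 0.71), ([0.527, 0.41, 0.046], 0.61)]
scene keeper [([0.498, -0.112, 0.045], 0.74)]
scene keeper_pivot [([0.554, -0.17, 0.028], 0.87)]
scene keeper_peg [([0.501, -0.112, 0.045], 0.52)]
scene loose_last [([0.529, 0.416, 0.045], 0.88)]
scene tape_roll [([0.298, 0.378, 0.037], 0.71)]
scene rubbing_block [([0.571, -0.486, 0.041], 0.73)]
scene adhesive_tin [([0.57, 0.041, 0.061], 0.59), ([0.429, -0.476, 0.107], 0.57)]
top bed [([0.517, -0.152, 0.006], 0.95)]
top stop_face [([0.52, -0.153, 0.009], 0.71)]
top carriage [([0.555, 0.05, 0.062], 0.64)]
top carriage_back [([0.555, 0.052, 0.064], 0.73)]
top carriage_front [([0.554, 0.052, 0.064], 0.64), ([0.561, -0.482, 0.041], 0.34)]
top keeper [([0.496, -0.109, 0.046], 0.66), ([0.516, -0.153, 0.008], 0.16)]
top keeper_pivot [([0.517, -0.149, 0.004], 0.58)]
top keeper_peg [([0.48
[... 289 characters left out ...]
01521,  0.46748922, -0.01155994,  1.60267522,  0.00598487,
        1.07140287, -0.05631096]), 'joint_velocities': array([ 6.62543288e-05,  7.43952891e-04, -1.06116422e-03,  9.29996765e-04,
       -3.49516097e-04,  9.68534638e-04,  5.94958307e-04]), 'effort': array([-5.27683151e-04, -5.32246256e+01,  2.14452058e-02, -2.51625413e+01,
        1.14884993e-02,  1.64113320e-03, -2.71898028e-05]), 'tcp_pos': array([0.19077473, 0.62139387, 0.24830762]), 'tool_rot': array([4.66214628e-01, 3.10675612e+00, 8.67621248e-05]), 'contact_force': array([-0.42720338, -0.10252846,  0.02562937]), 'ft_torque': array([0.01228591, 0.03892782, 0.01378798]), 'gripper_force': 0.0, 'gripper_width': 0.9993253603807569}
```

View pics/top0.png

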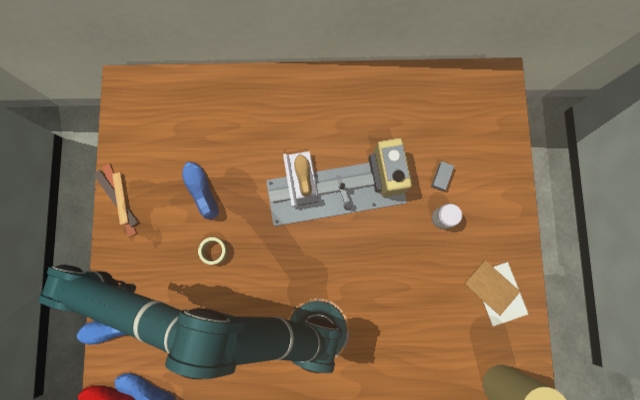

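View pics/scene0.png

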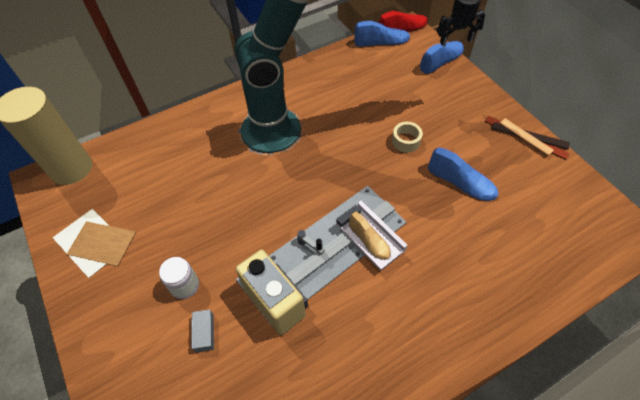

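The top view shows the rail running from (268,190) to the stop at (375,172). The carriage is at (300,178), the keeper pivot near (348,207) and the peg near (342,186). I'll fit the bed from the depth.

```bash
cat > h.py <<'E'
import numpy as np, cv2
from scipy.spatial.transform import Rotation as R
from bench import arm
def cloud(c):
    if c=="wrist":
        s=arm.get_state(); T=np.eye(4); T[:3,:3]=R.from_rotvec(s["tool_rot"]).as_matrix(); T[:3,3]=s["tcp_pos"]
    d=arm.camera(c); M=d["world_from_camera"] if c!="wrist" else T@d["mount"]
    v,u=np.mgrid[:400,:640]; z=d["depth"]
    P=np.stack([(u-d["cx"])/d["fx"]*z,-(v-d["cy"])/d["fy"]*z,-z],-1)@M[:3,:3].T+M[:3,3]
    P[z==0]=np.nan
    return d,P,M
def proj(d,M,p):
    q=np.linalg.inv(M)@np.r_[p,1]; return d["cx"]+d["fx"]*q[0]/-q[2], d["cy"]+d["fy"]*q[1]/q[2]
E
python3 - <<'E'
from h import *
for c in ("top","scene"):
    d,P,M=cloud(c); print(c,[k for k in d], d["fx"])
    p=P.reshape(-1,3); p=p[(p[:,0]>.35)&(p[:,0]<.75)&(p[:,1]<.25)&(p[:,1]>-.42)]
    print("table z",np.median(p[np.abs(p[:,2])<.004][:,2]))
    b=p[(p[:,2]>.0035)&(p[:,2]<.4)]
    r=cv2.minAreaRect((b[:,:2]*1000).astype(np.float32)); print("all",r)
    q=p[(p[:,2]>.023)&(p[:,2]<.032)]; m=np.median(q,0)
    print(len(q)); l=cv2.fitLine((q[:,:2]).astype(np.float32),cv2.DIST_HUBER,0,.003,.003).ravel(); print("rail",l,np.degrees(np.arctan2(l[1],l[0])), 'h',np.median(q[:,2]))
    h=p[(p[:,2]>.143)&(p[:,2]<.158)]
    if len(h): print("house",cv2.minAreaRect((h[:,:2]*1000).astype(np.float32)))
    h=p[(p[:,2]>.082)&(p[:,2]<.095)&(p[:,1]<0)]; print("peg",h.mean(0) if len(h) else 0,len(h), np.round(h[:10],3))
E
```

```text
top ['img', 'depth', 'fx', 'fy', 'cx', 'cy', 'world_from_camera'] 426.6768332370087
table z 0.0002790728502232165
all ((549.9022216796875, -85.147216796875), (669.4022216796875, 399.3871154785156), 89.9887466430664)
631
rail [ 0.1550484  -0.9879069   0.53192127 -0.04446336] -81.08039 h 0.027939503659031306
house ((584.916015625, -285.968994140625), (183.4403533935547, 90.58937072753906), 9.128501892089844)
peg [ 0.54705356 -0.21819909  0.08927245] 67 [[ 0.664 -0.23   0.088]
 [ 0.657 -0.23   0.084]
 [ 0.65  -0.232  0.094]
 [ 0.642 -0.232  0.095]
 [ 0.64  -0.232  0.089]
 [ 0.634 -0.233  0.084]
 [ 0.628 -0.235  0.094]
 [ 0.624 -0.235  0.093]
 [ 0.621 -0.235  0.089]
 [ 0.617 -0.235  0.089]]
scene ['img', 'depth', 'fx', 'fy', 'cx', 'cy', 'world_from_camera'] 453.8482170684042
table z 0.00018085692982594548
all ((550.0816040039062, -84.86383056640625), (399.4475402832031, 668.9255981445312), 0.09867193549871445)
1184
rail [ 0.15740989 -0.98753333  0.53813195 -0.09407039] -80.943405 h 0.02786283227943831
house ((586.4488525390625, -284.8721618652344), (184.7456817626953, 90.33853149414062), 9.093116760253906)
peg [ 0.61576036 -0.23982499  0.08887177] 122 [[ 0.513 -0.1    0.089]
 [ 0.516 -0.099  0.092]
 [ 0.516 -0.096  0.089]
 [ 0.518 -0.094  0.091]
 [ 0.515 -0.105  0.09 ]
 [ 0.518 -0.103  0.093]
 [ 0.518 -0.1    0.09 ]
 [ 0.519 -0.098  0.09 ]
 [ 0.523 -0.096  0.095]
 [ 0.524 -0.094  0.094]]
```

```bash
cat >> h.py <<'E'
YAW=np.radians(-80.9); O=np.array([.540,-.111])
X=np.array([np.cos(YAW),np.sin(YAW)]); Y=np.array([-X[1],X[0]])
def w(x,y): return O+x*X+y*Y            # bed -> world
def bed(p): q=np.asarray(p)[:2]-O; return np.array([q@X,q@Y])
def plan(targets, start=None):
    """targets: rows of (bed x, bed y, z, tool-x yaw relative to bed x [deg]); prints rows in tool axes"""
    s=arm.get_state(); p=s["tcp_pos"]; r=R.from_rotvec(s["tool_rot"])
    print("now",np.round(np.r_[bed(p),p[2]],4),"yaw",np.round(np.degrees(np.arctan2(*r.as_matrix()[[1,0],0])-YAW)%360,1),"F",np.round(s["contact_force"],1),"t",s["time_s"],"q",np.round(s["joint_pos"],2))
    for x,y,z,a in targets:
        t=np.r_[w(x,y),z]; a=np.radians(a)+YAW
        m=R.from_matrix(np.array([[np.cos(a),np.sin(a),0],[np.sin(a),-np.cos(a),0],[0,0,-1]]).astype(float))
        print([np.round(r.inv().apply(t-p),4).tolist(),np.round((r.inv()*m).as_rotvec(),3).tolist()])
        p,r=t,m
def lerp(a,b,n): return [np.array(a)+(np.array(b)-np.array(a))*i/n for i in range(1,n+1)]
E
python3 - <<'E'
from h import *
s=arm.get_state(); p=s["tcp_pos"]
a=[*bed(p),p[2],243.8]
print(a)
plan(lerp(a,[.025,-.015,.25,180],15))
d,P,M=cloud("scene"); p=P.reshape(-1,3); b=np.c_[(p[:,:2]-O)@np.c_[X,Y],p[:,2]]
c=b[(b[:,2]>.055)&(b[:,2]<.066)&(b[:,0]<-.03)&(b[:,0]>-.3)&(abs(b[:,1])<.17)]; print("carr",c.min(0),c.max(0),len(c))
E
```

```text
[np.float64(-0.7784014377419961), np.float64(-0.22900594877497982), np.float64(0.2483283832614497), 243.8]
now [-0.7784 -0.229   0.2483] yaw 243.8 F [-0.2  0.3  0.9] t 1.4 q [-1.32  0.47 -0.01  1.6   0.01  1.07 -0.06]
[[-0.0364, -0.0418, -0.0001], [0.0, 0.0, 0.075]]
[[-0.0394, -0.0389, -0.0001], [0.0, 0.0, 0.074]]
[[-0.0422, -0.0359, -0.0001], [0.0, 0.0, 0.074]]
[[-0.0448, -0.0327, -0.0001], [0.0, 0.0, 0.074]]
[[-0.0471, -0.0293, -0.0001], [0.0, 0.0, 0.074]]
[[-0.0491, -0.0257, -0.0001], [0.0, 0.0, 0.074]]
[[-0.0509, -0.022, -0.0001], [0.0, 0.0, 0.074]]
[[-0.0524, -0.0181, -0.0001], [0.0, 0.0, 0.074]]
[[-0.0536, -0.0142, -0.0001], [0.0, 0.0, 0.074]]
[[-0.0545, -0.0102, -0.0001], [0.0, 0.0, 0.074]]
[[-0.0551, -0.0061, -0.0001], [0.0, 0.0, 0.074]]
[[-0.0554, -0.002, -0.0001], [0.0, 0.0, 0.074]]
[[-0.0554, 0.0021, -0.0001], [0.0, 0.0, 0.074]]
[[-0.0551, 0.0062, -0.0001], [0.0, 0.0, 0.074]]
[[-0.0545, 0.0103, -0.0001], [0.0, 0.0, 0.074]]
carr [-0.20941602 -0.05532595  0.05502347] [-0.10850086  0.14673502  0.06596851] 717
```

Emit:
step_arm --targets '[[1,[-0.036,-0.042,0],[0,0,0.074]],[1,[-0.039,-0.039,0],[0,0,0.074]],[1,[-0.042,-0.036,0],[0,0,0.074]],[1,[-0.045,-0.033,0],[0,0,0.074]],[1,[-0.047,-0.029,0],[0,0,0.074]]]'

```text
time_s: 2.08
tcp_pos: [0.3035, 0.3666, 0.2486]
tool_rot: [1.033, 2.967, 0.001]
contact_force: [0.7, -0.2, -0.6]
gripper_width: 0.001
gripper_force: 0.0
```

Emit:
step_arm --targets '[[1,[-0.049,-0.026,0],[0,0,0.074]],[1,[-0.051,-0.022,0],[0,0,0.074]],[1,[-0.052,-0.018,0],[0,0,0.074]],[1,[-0.054,-0.014,0],[0,0,0.074]],[1,[-0.054,-0.01,0],[0,0,0.074]]]'

```text
time_s: 2.7
tcp_pos: [0.4168, 0.1141, 0.2488]
tool_rot: [1.561, 2.726, 0.002]
contact_force: [1.4, 0.6, -0.2]
gripper_width: -0.003
gripper_force: 0.0
```

Emit:
step_arm --targets '[[1,[-0.055,-0.006,0],[0,0,0.074]],[1,[-0.055,-0.002,0],[0,0,0.074]],[1,[-0.055,0.002,0],[0,0,0.074]],[1,[-0.055,0.006,0],[0,0,0.074]],[1,[-0.054,0.01,0],[0,0,0.074]]]'

```text
time_s: 3.32
tcp_pos: [0.5297, -0.1372, 0.2486]
tool_rot: [2.035, 2.393, 0.001]
contact_force: [0.4, 0.4, 0.0]
gripper_width: -0.003
gripper_force: 0.0
```

```bash
cat > pegs.py <<'E'
from h import *
for c in ("scene","wrist"):
    d,P,M=cloud(c); p=P.reshape(-1,3); b=np.c_[(p[:,:2]-O)@np.c_[X,Y],p[:,2]]
    cv2.imwrite(f"pics/{c}_{arm.get_state()['time_s']:.2f}.png",d["img"])
    k=np.hypot(b[:,0],b[:,1]+.085)<.085
    g=b[k&(b[:,2]>.088)&(b[:,2]<.096)&(b[:,1]<.01)&(b[:,0]<.035)]
    if len(g): m=np.median(g,0); print(c,"peg",np.round(m,4),len(g),"r",np.hypot(m[0],m[1]+.085),"keeper",np.arctan2(-m[0],m[1]+.085))
    q=b[(abs(b[:,1])<.05)&(b[:,2]>.052)&(b[:,2]<.066)&(b[:,0]<.11)&(np.hypot(b[:,0],b[:,1]+.085)>.1)]
    if len(q): print("carriage deck x",np.percentile(q[:,0],[1,99]),len(q))
plan([])
E
python3 pegs.py; ls pics
```

```text
scene peg [-0.0115 -0.0146  0.0919] 30 r 0.07135520819104181 keeper 0.16168732054399526
carriage deck x [-1.59217498 -0.11016941] 543
wrist peg [-0.0122 -0.0161  0.0924] 344 r 0.06996824847027794 keeper 0.1752904727686177
carriage deck x [-0.12500803 -0.10765321] 893
now [ 0.0292 -0.0149  0.2488] yaw 179.7 F [-0.7 -0.7 -0.4] t 3.425 q [-0.32  0.33  0.64  1.89 -0.23  1.    0.57]
scene0.png
scene_3.38.png
top0.png
wrist_3.42.png
```

```bash
cat >> h.py <<'E'
def arc(th,off,z,sgn=1,flip=0):
    """TCP pushing peg at keeper angle th (sgn=1 opening, -1 closing), off = TCP to peg centre behind"""
    peg=np.array([-np.sin(th),np.cos(th)])*.07+[0,-.085]; t=-np.array([np.cos(th),np.sin(th)])
    return [*(peg-sgn*off*t),z,180+np.degrees(th)+flip]
E
python3 - <<'E'
from h import *
plan(lerp([.0292,-.0149,.2488,179.7],arc(.17,.032,.073),4)+[arc(.17,.024,.073)]+[arc(t,.02,.073) for t in np.linspace(.17,1.65,11)[1:]])
E
```

```text
now [ 0.0292 -0.0149  0.2488] yaw 179.7 F [-0.7 -0.7 -0.4] t 3.425 q [-0.32  0.33  0.64  1.89 -0.23  1.    0.57]
[[0.0026, 0.001, 0.044], [0.001, 0.005, -0.044]]
[[0.0023, 0.0012, 0.0439], [0.0, 0.0, -0.044]]
[[0.0023, 0.0013, 0.044], [0.0, 0.0, -0.044]]
[[0.0022, 0.0014, 0.0439], [0.0, 0.0, -0.044]]
[[0.008, -0.0, -0.0], [0.0, 0.0, 0.0]]
[[0.0145, 0.0022, 0.0], [0.0, 0.0, -0.148]]
[[0.0105, 0.0022, 0.0], [0.0, 0.0, -0.148]]
[[0.0105, 0.0022, 0.0], [0.0, 0.0, -0.148]]
[[0.0105, 0.0022, 0.0], [0.0, 0.0, -0.148]]
[[0.0105, 0.0022, 0.0], [0.0, 0.0, -0.148]]
[[0.0105, 0.0022, 0.0], [0.0, 0.0, -0.148]]
[[0.0105, 0.0022, 0.0], [0.0, 0.0, -0.148]]
[[0.0105, 0.0022, 0.0], [0.0, 0.0, -0.148]]
[[0.0105, 0.0022, 0.0], [0.0, 0.0, -0.148]]
[[0.0105, 0.0022, 0.0], [0.0, 0.0, -0.148]]
```

View pics/wrist_3.42.png

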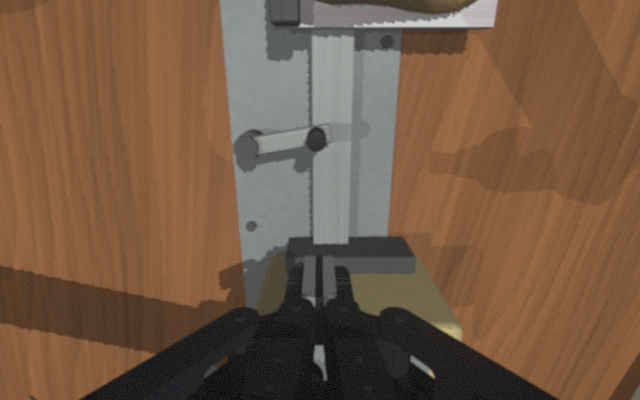

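The wrist view shows the bar from its pivot (250,145) to the peg (317,138), slightly open. That agrees with the 0.17 rad I measured.

Emit:
step_arm --targets '[[1,[0.0026,0.001,0.044],[0,0.005,-0.044]],[1,[0.0023,0.0012,0.044],[0,0,-0.044]],[1,[0.0023,0.0013,0.044],[0,0,-0.044]],[1,[0.0022,0.0014,0.044],[0,0,-0.044]],[1,[0,0,0],[0,0,0]]]'

```text
time_s: 4.05
tcp_pos: [0.529, -0.1235, 0.0698]
tool_rot: [-1.809, -2.557, -0.001]
contact_force: [-0.9, 0.3, 0.9]
gripper_width: -0.002
gripper_force: 0.0
```

Emit:
step_arm --targets '[[1,[0.008,0,0],[0,0,0]],[1,[0.0145,0.0022,0],[0,0,-0.148]],[1,[0.0105,0.0022,0],[0,0,-0.148]],[1,[0.0105,0.0022,0],[0,0,-0.148]],[1,[0,0,0],[0,0,0]]]'

```text
time_s: 4.68
tcp_pos: [0.5197, -0.082, 0.0748]
tool_rot: [1.207, 2.9, 0.01]
contact_force: [0.1, -1.1, -0.5]
gripper_width: 0.001
gripper_force: 0.0
```

```bash
python3 pegs.py; python3 - <<'E'
from h import *
plan([arc(t,.02,.073) for t in np.linspace(.614,1.65,8)[1:]])
E
```

```text
scene peg [-0.0257 -0.0079  0.0941] 6 r 0.08130331920577047 keeper 0.3218478101426789
carriage deck x [-1.59217414 -0.10979237] 522
wrist peg [-0.0434 -0.0293  0.0924] 2517 r 0.07058998607580452 keeper 0.6625770414852103
carriage deck x [-0.19553732 -0.10786061] 10039
now [-0.0311 -0.0157  0.0741] yaw 215.6 F [ 0.2  0.6 -0.4] t 4.775 q [-0.18  0.53  0.35  2.04 -0.31  0.62  1.16]
now [-0.0311 -0.0157  0.0741] yaw 215.6 F [ 0.2  0.6 -0.4] t 4.775 q [-0.18  0.53  0.35  2.04 -0.31  0.62  1.16]
[[0.005, -0.0024, 0.0011], [0.005, -0.002, -0.141]]
[[0.0105, 0.0022, 0.0], [0.0, 0.0, -0.148]]
[[0.0105, 0.0022, 0.0], [0.0, 0.0, -0.148]]
[[0.0105, 0.0022, 0.0], [0.0, 0.0, -0.148]]
[[0.0105, 0.0022, 0.0], [0.0, 0.0, -0.148]]
[[0.0105, 0.0022, 0.0], [0.0, 0.0, -0.148]]
[[0.0105, 0.0022, 0.0], [0.0, 0.0, -0.148]]
```

Emit:
step_arm --targets '[[1,[0.005,-0.0024,0.001],[0.005,-0.002,-0.141]],[1,[0.0105,0.0022,0],[0,0,-0.148]],[1,[0.0105,0.0022,0],[0,0,-0.148]],[1,[0.0105,0.0022,0],[0,0,-0.148]],[1,[0,0,0],[0,0,0]]]'

```text
time_s: 5.4
tcp_pos: [0.4891, -0.0603, 0.0722]
tool_rot: [-0.323, -3.123, 0.0]
contact_force: [0.8, -0.0, -0.6]
gripper_width: 0.001
gripper_force: 0.0
```

```bash
python3 pegs.py; python3 - <<'E'
from h import *
plan([arc(t,.02,.073) for t in np.linspace(1.2,1.70,5)])
E
```

```text
scene peg [-0.0571 -0.0333  0.0932] 8 r 0.07698737360167113 keeper 0.8349476768788145
carriage deck x [-1.59182284 -0.11090362] 508
wrist peg [-0.0643 -0.0598  0.0925] 2543 r 0.06911474025823378 keeper 1.1971889229524955
carriage deck x [-0.20076297 -0.10812964] 14969
now [-0.0578 -0.0419  0.072 ] yaw 249.0 F [0.8 0.  0.2] t 5.5 q [-0.11  0.48  0.2   2.11 -0.17  0.57  1.58]
now [-0.0578 -0.0419  0.072 ] yaw 249.0 F [0.8 0.  0.2] t 5.5 q [-0.11  0.48  0.2   2.11 -0.17  0.57  1.58]
[[-0.0008, 0.0005, -0.001], [-0.001, -0.002, 0.005]]
[[0.0089, 0.0019, 0.0], [0.0, 0.0, -0.125]]
[[0.0089, 0.0019, 0.0], [0.0, 0.0, -0.125]]
[[0.0089, 0.0019, 0.0], [0.0, 0.0, -0.125]]
[[0.0089, 0.0019, 0.0], [0.0, 0.0, -0.125]]
```

Emit:
step_arm --targets '[[1,[0.008,0.0022,-0.001],[0,0,-0.12]],[1,[0.0089,0.0019,0],[0,0,-0.125]],[1,[0.0089,0.0019,0],[0,0,-0.125]],[1,[0.0089,0.0019,0],[0,0,-0.125]],[1,[0.0015,0,0],[0,0,0]]]'

```text
time_s: 6.12
tcp_pos: [0.4538, -0.0525, 0.0729]
tool_rot: [0.451, -3.107, -0.001]
contact_force: [1.5, 1.2, -0.8]
gripper_width: -0.002
gripper_force: 0.6
```

```bash
python3 pegs.py
```

```text
scene peg [-0.0715 -0.0666  0.0912] 8 r 0.07379738318289393 keeper 1.3192300973000706
carriage deck x [-1.59233812 -0.10919554] 521
wrist peg [-0.0699 -0.0946  0.0926] 2488 r 0.07057866985662256 keeper 1.707695424285962
carriage deck x [-0.20722311 -0.12721437] 2849
now [-0.0713 -0.0759  0.0728] yaw 277.4 F [-0.4  0.5  0.4] t 6.225 q [-0.02  0.43  0.07  2.19 -0.06  0.53  1.96]
```

```bash
python3 - <<'E'
from h import *
a=[-.0713,-.0749,.0728,277.4]
b=[-.0713,-.060,.19,270]
plan([[-.0715,-.0785,.0728,277.4],[-.0713,-.066,.075,277.4],[-.0713,-.06,.133,275],b,[-.0713,-.06,.19,260]]+lerp([-.0713,-.06,.19,260],[-.245,0,.19,180],8)+lerp([-.245,0,.19,180],[-.245,0,.059,180],3))
E
```

```text
now [-0.0713 -0.0759  0.0728] yaw 277.4 F [-0.4  0.5  0.4] t 6.225 q [-0.02  0.43  0.07  2.19 -0.06  0.53  1.96]
[[0.0026, 0.0005, 0.0], [0.0, -0.002, 0.0]]
[[-0.0124, -0.0018, -0.0022], [0.0, 0.0, 0.0]]
[[-0.006, -0.0008, -0.058], [0.0, 0.0, 0.042]]
[[0.0, 0.0, -0.057], [0.0, 0.0, 0.087]]
[[0.0, 0.0, 0.0], [0.0, 0.0, 0.175]]
[[-0.0036, 0.0227, 0.0], [0.0, 0.0, 0.175]]
[[0.0004, 0.023, 0.0], [0.0, 0.0, 0.175]]
[[0.0044, 0.0226, 0.0], [0.0, 0.0, 0.175]]
[[0.0082, 0.0215, 0.0], [0.0, 0.0, 0.175]]
[[0.0118, 0.0197, 0.0], [0.0, 0.0, 0.175]]
[[0.0151, 0.0174, 0.0], [0.0, 0.0, 0.175]]
[[0.0178, 0.0145, 0.0], [0.0, 0.0, 0.175]]
[[0.0201, 0.0112, 0.0], [0.0, 0.0, 0.175]]
[[0.0, 0.0, 0.0437], [0.0, 0.0, 0.0]]
[[0.0, 0.0, 0.0437], [0.0, 0.0, 0.0]]
[[0.0, 0.0, 0.0437], [0.0, 0.0, 0.0]]
```

Emit:
step_arm --targets '[[1,[0.0035,0.0005,0],[0,0,0]],[1,[-0.0125,-0.002,-0.002],[0,0,0]],[1,[-0.006,-0.001,-0.058],[0,0,0.042]],[1,[0,0,-0.057],[0,0,0.087]],[1,[0,0,0],[0,0,0.175]]]'

```text
time_s: 6.85
tcp_pos: [0.4719, -0.0506, 0.1939]
tool_rot: [0.029, 3.136, 0.0]
contact_force: [0.0, -0.3, -1.2]
gripper_width: 0.002
gripper_force: 0.0
```

Emit:
step_arm --targets '[[1,[-0.0036,0.0227,0],[0,0,0.175]],[1,[0.0004,0.023,0],[0,0,0.175]],[1,[0.0044,0.0226,0],[0,0,0.175]],[1,[0.0082,0.0215,0],[0,0,0.175]],[1,[0.0118,0.0197,0],[0,0,0.175]]]'

```text
time_s: 7.48
tcp_pos: [0.4884, 0.0637, 0.1896]
tool_rot: [-1.356, -2.83, 0.003]
contact_force: [0.5, -0.3, 0.3]
gripper_width: -0.001
gripper_force: 0.0
```

Emit:
step_arm --targets '[[1,[0.0151,0.0174,0],[0,0,0.175]],[1,[0.0178,0.0145,0],[0,0,0.175]],[1,[0.0201,0.0112,0],[0,0,0.175]],[1,[0,0,0],[0,0,0]]]'

```text
time_s: 7.98
tcp_pos: [0.5002, 0.1327, 0.1894]
tool_rot: [-2.031, -2.393, 0.004]
contact_force: [0.1, 0.1, -0.1]
gripper_width: 0.001
gripper_force: 0.0
```

```bash
python3 pegs.py; python3 - <<'E'
from h import *
plan([[-.245,0,.19,180]])
d,P,M=cloud("wrist"); p=P.reshape(-1,3); b=np.c_[(p[:,:2]-O)@np.c_[X,Y],p[:,2]]
q=b[(b[:,2]>.025)&(b[:,2]<.031)&(b[:,0]<-.22)&(b[:,0]>-.29)]; print("rail y",np.percentile(q[:,1],[2,50,98]),len(q))
E
```

```text
scene peg [-0.0705 -0.0957  0.0912] 27 r 0.07132330820245544 keeper 1.721700446501626
carriage deck x [-1.59320882 -0.11002849] 539
carriage deck x [-0.20798742 -0.14358685] 3298
now [-0.2446 -0.0013  0.1894] yaw 180.1 F [-0.1 -0.6 -0.2] t 8.075 q [-0.58  0.32  0.31  2.   -0.13  0.85 -0.03]
now [-0.2446 -0.0013  0.1894] yaw 180.1 F [-0.1 -0.6 -0.2] t 8.075 q [-0.58  0.32  0.31  2.   -0.13  0.85 -0.03]
[[0.0004, 0.0013, -0.0006], [-0.004, 0.001, 0.003]]
rail y [-0.01810729  0.00119762  0.0203246 ] 3139
```

Emit:
step_arm --targets '[[1,[0.0004,0.0023,0.043],[-0.004,0.001,0.003]],[1,[0,0,0.044],[0,0,0]],[1,[0,0,0.043],[0,0,0]],[1,[-0.008,0,0],[0,0,0]],[1,[-0.005,0,0],[0,0,0]]]'

```text
time_s: 8.75
tcp_pos: [0.5055, 0.1174, 0.0608]
tool_rot: [2.043, 2.385, 0.004]
contact_force: [0.2, -0.6, 0.8]
gripper_width: -0.002
gripper_force: 0.0
```

Emit:
step_arm --targets '[[1,[-0.005,0,0],[0,0,0]],[1,[-0.004,0,0],[0,0,0]],[1,[-0.004,0,0],[0,0,0]],[1,[-0.005,0,0],[0,0,0]],[1,[-0.005,0,0],[0,0,0]]]'

```text
time_s: 9.38
tcp_pos: [0.5084, 0.0983, 0.0602]
tool_rot: [-2.039, -2.389, -0.007]
contact_force: [-1.6, 6.0, 4.8]
gripper_width: 0.004
gripper_force: 2.9
```

```bash
python3 pegs.py
```

```text
scene peg [-0.0698 -0.0955  0.0913] 25 r 0.07062264521872656 keeper 1.719413504802118
carriage deck x [-1.59359928 -0.1024386 ] 545
carriage deck x [-0.22192854 -0.15935275] 2704
now [-0.2107  0.0018  0.0601] yaw 179.9 F [0.2 3.6 3.4] t 9.475 q [-0.45  0.54  0.24  2.06 -0.24  0.57  0.12]
```

Emit:
step_arm --targets '[[1,[-0.007,-0.0005,0],[0,0,0]],[1,[-0.007,0,0],[0,0,0]],[1,[-0.007,0,0],[0,0,0]],[1,[-0.007,0,0],[0,0,0]],[1,[-0.007,0,0],[0,0,0]]]'

```text
time_s: 10.1
tcp_pos: [0.5132, 0.0632, 0.0599]
tool_rot: [-2.039, -2.389, -0.006]
contact_force: [-0.9, 5.2, 3.7]
gripper_width: -0.002
gripper_force: 3.0
```

```bash
python3 pegs.py
```

```text
scene peg [-0.0702 -0.0951  0.0915] 25 r 0.07088013629627028 keeper 1.71372115956484
carriage deck x [-1.59227967 -0.08167483] 480
carriage deck x [-0.1860359  -0.12341179] 2642
now [-0.1748  0.0011  0.0598] yaw 179.8 F [0.2 2.7 1.9] t 10.2 q [-0.38  0.54  0.24  2.06 -0.23  0.57  0.18]
```

Emit:
step_arm --targets '[[1,[-0.008,0,0],[0,0,0]],[1,[-0.008,0,0],[0,0,0]],[1,[-0.008,0,0],[0,0,0]],[1,[-0.008,0,0],[0,0,0]],[1,[-0.008,0,0],[0,0,0]]]'

```text
time_s: 10.82
tcp_pos: [0.5191, 0.0234, 0.0596]
tool_rot: [-2.039, -2.388, -0.004]
contact_force: [-1.6, 6.1, 4.3]
gripper_width: -0.003
gripper_force: 3.0
```

Emit:
step_arm --targets '[[1,[-0.008,0,0],[0,0,0]],[1,[-0.008,0,0],[0,0,0]],[1,[-0.008,0,0],[0,0,0]],[1,[-0.008,0,0],[0,0,0]],[1,[-0.008,0,0],[0,0,0]]]'

```text
time_s: 11.45
tcp_pos: [0.5253, -0.0162, 0.0595]
tool_rot: [-2.039, -2.388, -0.004]
contact_force: [-1.8, 6.3, 5.3]
gripper_width: -0.007
gripper_force: 3.0
```

```bash
python3 pegs.py
```

```text
scene peg [-0.063  -0.0885  0.0926] 48 r 0.0630829579820308 keeper 1.626476438567571
carriage deck x [-1.59392562 -0.00209419] 326
wrist peg [-0.0741 -0.095   0.0918] 1157 r 0.07480533278958637 keeper 1.7045804471397703
carriage deck x [-0.1056337  -0.08093331] 1944
now [-0.0944  0.0004  0.0594] yaw 179.8 F [0.1 2.1 1.5] t 11.55 q [-0.22  0.55  0.24  2.04 -0.23  0.58  0.33]
```

Emit:
step_arm --targets '[[1,[-0.008,0.0003,0],[0,0,0]],[1,[-0.008,0,0],[0,0,0]],[1,[-0.008,0,0],[0,0,0]],[1,[-0.008,0,0],[0,0,0]],[1,[-0.008,0,0],[0,0,0]]]'

```text
time_s: 12.18
tcp_pos: [0.5316, -0.0556, 0.0592]
tool_rot: [-2.039, -2.388, -0.003]
contact_force: [0.0, 5.6, 3.4]
gripper_width: 0.001
gripper_force: 2.9
```

Emit:
step_arm --targets '[[1,[-0.008,0.0003,0],[0,0,0]],[1,[-0.008,0,0],[0,0,0]],[1,[-0.008,0,0],[0,0,0]],[1,[-0.006,0,0],[0,0,0]],[1,[-0.005,0,0],[0,0,0]]]'

```text
time_s: 12.8
tcp_pos: [0.5373, -0.0901, 0.0592]
tool_rot: [-2.039, -2.387, -0.003]
contact_force: [-0.0, 5.8, 3.5]
gripper_width: 0.001
gripper_force: 3.0
```

Emit:
step_arm --targets '[[1,[-0.004,0,0],[0,0,0]],[1,[-0.003,0,0],[0,0,0]],[1,[-0.003,0,0],[0,0,0]],[1,[-0.002,0,0],[0,0,0]]]'

```text
time_s: 13.3
tcp_pos: [0.5391, -0.1018, 0.0591]
tool_rot: [-2.039, -2.387, -0.003]
contact_force: [-0.6, 6.0, 4.6]
gripper_width: 0.003
gripper_force: 3.0
```

```bash
python3 pegs.py
```

```text
scene peg [ 0.0015 -0.0073  0.0917] 2 r 0.07767065868327214 keeper -0.01894665531039319
carriage deck x [-1.59426953  0.10045946] 292
wrist peg [-0.0211 -0.028   0.0917] 2796 r 0.06074078934227664 keeper 0.3542285591017522
carriage deck x [0.00141112 0.00501332] 676
now [-0.0089  0.0006  0.0591] yaw 179.9 F [-0.9  5.3  3. ] t 13.4 q [-0.06  0.58  0.24  1.98 -0.23  0.61  0.49]
```

Emit:
step_arm --targets '[[1,[-0.002,0,0],[0,0,0]],[1,[-0.002,0,0],[0,0,0]],[1,[-0.002,0,0],[0,0,0]],[1,[-0.002,0,0],[0,0,0]],[1,[-0.001,0,0],[0,0,0]]]'

```text
time_s: 14.02
tcp_pos: [0.5405, -0.1109, 0.0591]
tool_rot: [-2.039, -2.387, -0.003]
contact_force: [-0.7, 5.5, 3.6]
gripper_width: 0.001
gripper_force: 2.9
```

Emit:
step_arm --targets '[[1,[-0.001,0,0],[0,0,0]],[1,[-0.001,0,0],[0,0,0]]]'

```text
time_s: 14.28
tcp_pos: [0.5408, -0.1127, 0.0591]
tool_rot: [-2.039, -2.387, -0.003]
contact_force: [-1.3, 6.3, 4.0]
gripper_width: 0.003
gripper_force: 2.9
```

```bash
python3 pegs.py
```

```text
scene peg [ 0.0133 -0.0113  0.0919] 6 r 0.07487974128150386 keeper -0.17877629830107675
carriage deck x [-1.59394146  0.10838474] 312
wrist peg [-0.0098 -0.0219  0.0915] 2300 r 0.06384401015723296 keeper 0.15482035056964194
carriage deck x [0.01234683 0.05358418] 741
now [0.002  0.0005 0.0591] yaw 179.9 F [-1.2  4.7  2.8] t 14.375 q [-0.04  0.58  0.24  1.97 -0.23  0.61  0.51]
```

Back edge reads about 12.3 mm and home is 14. I'll continue in 1 mm rows.

Emit:
step_arm --targets '[[1,[-0.001,0,0],[0,0,0]],[1,[-0.001,0,0],[0,0,0]]]'

```text
time_s: 14.62
tcp_pos: [0.5409, -0.1139, 0.0591]
tool_rot: [-2.038, -2.387, -0.004]
contact_force: [-1.0, 8.9, 6.1]
gripper_width: 0.001
gripper_force: 4.5
```

Emit:
step_arm --targets '[[1,[-0.001,0,0],[0,0,0]],[1,[0,0,0],[0,0,0]]]'

```text
time_s: 14.88
tcp_pos: [0.541, -0.1139, 0.0591]
tool_rot: [-2.036, -2.387, -0.005]
contact_force: [-2.5, 10.0, 6.6]
gripper_width: -0.002
gripper_force: 4.9
```

Emit:
step_arm --targets '[[1,[-0.001,0,0],[0,0,0]],[1,[0,0,0],[0,0,0]]]'

```text
time_s: 15.12
tcp_pos: [0.5412, -0.114, 0.0591]
tool_rot: [-2.035, -2.387, -0.006]
contact_force: [-1.7, 11.5, 6.6]
gripper_width: 0.003
gripper_force: 5.8
```

```bash
python3 - <<'E'
from h import *
e=arc(1.72,.028,.19,-1); print(e)
f=arc(1.72,.028,.074,-1)
plan([[-.015,0,.0591,180],[-.03,0,.075,180],[-.035,0,.135,185],[-.04,0,.19,190]]+lerp([-.04,0,.19,190],e,9)+lerp(e,f,3))
E
```

```text
[np.float64(-0.06506006401273091), np.float64(-0.1230944624671271), 0.19, np.float64(278.5487407625016)]
now [0.0031 0.0007 0.0591] yaw 180.0 F [-1.7 11.5  6.6] t 15.125 q [-0.03  0.58  0.23  1.97 -0.23  0.62  0.51]
[[0.0181, -0.0007, 0.0001], [-0.001, -0.006, 0.0]]
[[0.015, -0.0, -0.0159], [0.0, 0.0, 0.0]]
[[0.005, 0.0, -0.06], [0.0, 0.0, -0.087]]
[[0.005, 0.0004, -0.055], [0.0, 0.0, -0.087]]
[[0.0051, -0.013, 0.0], [0.0, 0.0, -0.172]]
[[0.0073, -0.0119, 0.0], [0.0, 0.0, -0.172]]
[[0.0092, -0.0105, 0.0], [0.0, 0.0, -0.172]]
[[0.0109, -0.0088, 0.0], [0.0, 0.0, -0.172]]
[[0.0122, -0.0068, 0.0], [0.0, 0.0, -0.172]]
[[0.0132, -0.0046, 0.0], [0.0, 0.0, -0.172]]
[[0.0138, -0.0023, 0.0], [0.0, 0.0, -0.172]]
[[0.014, 0.0001, 0.0], [0.0, 0.0, -0.172]]
[[0.0137, 0.0025, 0.0], [0.0, 0.0, -0.172]]
[[0.0, 0.0, 0.0387], [0.0, 0.0, 0.0]]
[[0.0, 0.0, 0.0387], [0.0, 0.0, 0.0]]
[[0.0, 0.0, 0.0387], [0.0, 0.0, 0.0]]
```

Emit:
step_arm --targets '[[1,[0.02,-0.0007,0],[0,0,0]],[1,[0.015,0,-0.016],[0,0,0]],[1,[0.005,0,-0.06],[0,0,-0.087]],[1,[0.005,0.0004,-0.055],[0,0,-0.087]],[1,[0.0051,-0.013,0],[0,0,-0.172]]]'

```text
time_s: 15.75
tcp_pos: [0.5233, -0.0732, 0.1957]
tool_rot: [1.587, 2.699, 0.01]
contact_force: [0.0, 0.2, -1.2]
gripper_width: -0.003
gripper_force: 0.0
```

Emit:
step_arm --targets '[[1,[0.0073,-0.0119,0],[0,0,-0.172]],[1,[0.0092,-0.0105,0],[0,0,-0.172]],[1,[0.0109,-0.0088,0],[0,0,-0.172]],[1,[0.0122,-0.0068,0],[0,0,-0.172]],[1,[0.0132,-0.0046,0],[0,0,-0.172]]]'

```text
time_s: 16.38
tcp_pos: [0.4496, -0.0703, 0.1909]
tool_rot: [0.319, 3.123, 0.001]
contact_force: [0.1, -0.6, -0.5]
gripper_width: 0.002
gripper_force: 0.0
```

Emit:
step_arm --targets '[[1,[0.0138,-0.0023,0],[0,0,-0.172]],[1,[0.014,0,0],[0,0,-0.172]],[1,[0.0137,0.0025,0],[0,0,-0.172]],[1,[0,0,0],[0,0,0]]]'

```text
time_s: 16.88
tcp_pos: [0.4076, -0.0686, 0.1908]
tool_rot: [-0.477, 3.103, 0.001]
contact_force: [1.3, -0.5, 0.3]
gripper_width: -0.0
gripper_force: 0.0
```

```bash
python3 pegs.py;  python3 - <<'E'
from h import *
f=arc(1.72,.028,.074,-1)
plan([f])
E
ls pics
```

```text
scene peg [-0.0695 -0.0946  0.092 ] 26 r 0.07014264602670689 keeper 1.7079305933232178
carriage deck x [-1.59360787  0.10939067] 316
wrist peg [-0.0688 -0.0991  0.0924] 393 r 0.07017661975605857 keeper 1.7724988632226089
carriage deck x [0.05366607 0.10942924] 786
now [-0.0627 -0.1227  0.1908] yaw 278.3 F [ 0.2  0.1 -0.7] t 16.975 q [ 0.09  0.15 -0.    2.2  -0.    0.78  1.96]
now [-0.0627 -0.1227  0.1908] yaw 278.3 F [ 0.2  0.1 -0.7] t 16.975 q [ 0.09  0.15 -0.    2.2  -0.    0.78  1.96]
[[0.0004, 0.0024, 0.1168], [0.0, 0.003, -0.004]]
scene0.png
scene_10.15.png
scene_11.50.png
scene_13.35.png
scene_14.32.png
scene_16.93.png
scene_3.38.png
scene_4.72.png
scene_5.45.png
scene_6.17.png
scene_8.03.png
scene_9.43.png
top0.png
wrist_10.20.png
wrist_11.55.png
wrist_13.40.png
wrist_14.38.png
wrist_16.98.png
wrist_3.42.png
wrist_4.78.png
wrist_5.50.png
wrist_6.22.png
wrist_8.07.png
wrist_9.47.png
```

Emit:
step_arm --targets '[[1,[0.004,0.0022,0.039],[0,0,0]],[1,[0,0,0.039],[0,0,0]],[1,[0,0,0.038],[0,0,0]],[1,[0,0,0],[0,0,0]]]'

```text
time_s: 17.48
tcp_pos: [0.4027, -0.0672, 0.0723]
tool_rot: [0.478, -3.101, -0.004]
contact_force: [0.3, -0.9, -0.1]
gripper_width: -0.001
gripper_force: 0.0
```

```bash
python3 - <<'E'
from h import *
plan([arc(t,.019,.074,-1) for t in np.linspace(1.75,.1,13)])
E
```

```text
now [-0.065  -0.1287  0.0723] yaw 278.4 F [ 0.3 -0.9 -0.1] t 17.475 q [ 0.09  0.38 -0.    2.29  0.    0.48  1.96]
[[-0.0124, -0.0013, -0.0017], [0.003, -0.004, -0.032]]
[[-0.0098, 0.0019, 0.0], [0.0, 0.0, 0.137]]
[[-0.0098, 0.0019, 0.0], [0.0, 0.0, 0.138]]
[[-0.0098, 0.0019, 0.0], [0.0, 0.0, 0.138]]
[[-0.0098, 0.0019, 0.0], [0.0, 0.0, 0.137]]
[[-0.0098, 0.0019, 0.0], [0.0, 0.0, 0.138]]
[[-0.0098, 0.0019, 0.0], [0.0, 0.0, 0.137]]
[[-0.0098, 0.0019, 0.0], [0.0, 0.0, 0.138]]
[[-0.0098, 0.0019, 0.0], [0.0, 0.0, 0.138]]
[[-0.0098, 0.0019, 0.0], [0.0, 0.0, 0.137]]
[[-0.0098, 0.0019, 0.0], [0.0, 0.0, 0.137]]
[[-0.0098, 0.0019, 0.0], [0.0, 0.0, 0.138]]
[[-0.0098, 0.0019, 0.0], [0.0, 0.0, 0.138]]
```

View pics/wrist_16.98.png

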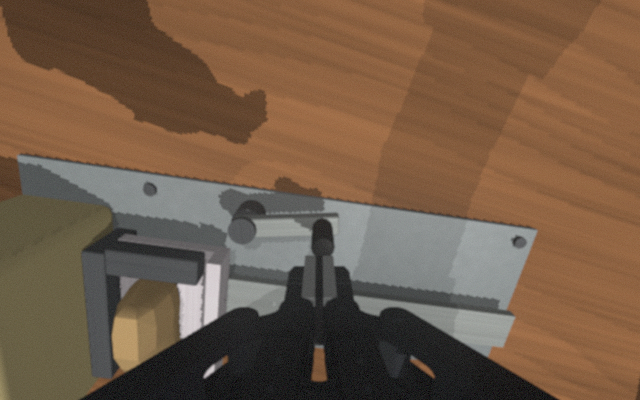

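The wrist view shows the carriage against the dark stop (about (100,300)) and the bar fully aside, with its pivot at (243,225) and peg at (322,238). Next I swing it shut.

Emit:
step_arm --targets '[[1,[-0.0125,-0.0013,-0.0017],[0.003,-0.004,-0.03]],[1,[-0.0098,0.0019,0],[0,0,0.138]],[1,[-0.0098,0.0019,0],[0,0,0.138]],[1,[-0.0098,0.0019,0],[0,0,0.137]],[1,[-0.0098,0.0019,0],[0,0,0.137]]]'

```text
time_s: 18.1
tcp_pos: [0.4554, -0.0521, 0.078]
tool_rot: [0.339, 3.115, 0.002]
contact_force: [-2.4, -0.9, 0.1]
gripper_width: 0.005
gripper_force: 0.9
```

```bash
python3 pegs.py;  python3 - <<'E'
from h import *
plan([arc(t,.019,.074,-1) for t in 1.2-.1375*np.arange(1,9)])
E
```

```text
scene peg [-0.0653 -0.0588  0.0921] 40 r 0.07032203004802945 keeper 1.1894956904832652
carriage deck x [-1.59636852  0.10864204] 327
wrist peg [-0.0716 -0.0825  0.0921] 779 r 0.07164436014109737 keeper 1.5354587661955497
now [-0.0715 -0.0729  0.0781] yaw 248.8 F [ 0.3 -1.   1.2] t 18.2 q [-0.07  0.42  0.13  2.19 -0.11  0.52  1.5 ]
now [-0.0715 -0.0729  0.0781] yaw 248.8 F [ 0.3 -1.   1.2] t 18.2 q [-0.07  0.42  0.13  2.19 -0.11  0.52  1.5 ]
[[-0.0054, 0.0009, 0.0041], [0.003, 0.01, 0.137]]
[[-0.0098, 0.0019, 0.0], [0.0, 0.0, 0.138]]
[[-0.0098, 0.0019, 0.0], [0.0, 0.0, 0.137]]
[[-0.0098, 0.0019, 0.0], [0.0, 0.0, 0.138]]
[[-0.0098, 0.0019, 0.0], [0.0, 0.0, 0.138]]
[[-0.0098, 0.0019, 0.0], [0.0, 0.0, 0.137]]
[[-0.0098, 0.0019, 0.0], [0.0, 0.0, 0.137]]
[[-0.0098, 0.0019, 0.0], [0.0, 0.0, 0.138]]
```

Emit:
step_arm --targets '[[1,[-0.0054,0.001,0.004],[0.003,0.01,0.137]],[1,[-0.0098,0.0019,0],[0,0,0.138]],[1,[-0.0098,0.0019,0],[0,0,0.137]],[1,[-0.0098,0.0019,0],[0,0,0.138]],[1,[0,0,0],[0,0,0]]]'

```text
time_s: 18.82
tcp_pos: [0.4892, -0.061, 0.0732]
tool_rot: [-1.163, -2.917, 0.001]
contact_force: [-0.7, -0.4, 0.3]
gripper_width: 0.002
gripper_force: 0.0
```

```bash
python3 pegs.py;  python3 - <<'E'
from h import *
plan([arc(t,.019,.074,-1) for t in [.54,.41,.29,.19,.12,.06,0]])
E
```

```text
scene peg [-0.0454 -0.0283  0.0932] 37 r 0.0726200568839715 keeper 0.6753879053799672
carriage deck x [-1.59536249  0.10898759] 314
wrist peg [-0.0595 -0.0451  0.0929] 1187 r 0.07159679280022185 keeper 0.9799516265279578
now [-0.0576 -0.0432  0.0728] yaw 217.4 F [ 0.4  0.7 -0.2] t 18.925 q [-0.17  0.49  0.27  2.12 -0.24  0.57  1.09]
now [-0.0576 -0.0432  0.0728] yaw 217.4 F [ 0.4  0.7 -0.2] t 18.925 q [-0.17  0.49  0.27  2.12 -0.24  0.57  1.09]
[[-0.0094, 0.0035, -0.0012], [-0.002, -0.002, 0.113]]
[[-0.0092, 0.0019, 0.0], [0.0, 0.0, 0.13]]
[[-0.0085, 0.0018, 0.0], [0.0, 0.0, 0.12]]
[[-0.0071, 0.0015, 0.0], [0.0, 0.0, 0.1]]
[[-0.0049, 0.0012, 0.0], [0.0, 0.0, 0.07]]
[[-0.0042, 0.001, 0.0], [0.0, 0.0, 0.06]]
[[-0.0042, 0.001, 0.0], [0.0, 0.0, 0.06]]
```

Emit:
step_arm --targets '[[1,[-0.0094,0.0035,-0.001],[0,0,0.113]],[1,[-0.0092,0.0019,0],[0,0,0.13]],[1,[-0.0085,0.0018,0],[0,0,0.12]],[1,[-0.0071,0.0015,0],[0,0,0.1]],[1,[0,0,0],[0,0,0]]]'

```text
time_s: 19.55
tcp_pos: [0.5148, -0.0831, 0.0732]
tool_rot: [-1.802, -2.57, 0.004]
contact_force: [-0.8, 1.3, -0.0]
gripper_width: 0.0
gripper_force: 0.0
```

```bash
python3 pegs.py;  python3 - <<'E'
from h import *
plan([arc(t,.019,.074,-1) for t in [.12,.06,0]])
E
```

```text
scene peg [-0.0121 -0.0152  0.0913] 33 r 0.07082347928758273 keeper 0.17239790569475258
carriage deck x [-1.59464099  0.10918249] 321
wrist peg [-0.0358 -0.0205  0.093 ] 1187 r 0.07371626026951839 keeper 0.5063360431264642
carriage deck x [0.01350523 0.01537291] 134
now [-0.0318 -0.0206  0.0731] yaw 190.8 F [-0.4  0.4 -0.7] t 19.65 q [-0.22  0.54  0.4   2.05 -0.34  0.62  0.75]
now [-0.0318 -0.0206  0.0731] yaw 190.8 F [-0.4  0.4 -0.7] t 19.65 q [-0.22  0.54  0.4   2.05 -0.34  0.62  0.75]
[[-0.005, 0.0019, -0.0009], [-0.004, -0.001, 0.069]]
[[-0.0042, 0.001, 0.0], [0.0, 0.0, 0.06]]
[[-0.0042, 0.001, 0.0], [0.0, 0.0, 0.06]]
```

Emit:
step_arm --targets '[[1,[-0.005,0.0019,-0.001],[0,0,0.069]],[1,[-0.004,0.001,0],[0,0,0.06]],[1,[-0.0025,0.001,0],[0,0,0.06]],[1,[0,0,0],[0,0,0]]]'

```text
time_s: 20.15
tcp_pos: [0.5216, -0.0926, 0.0739]
tool_rot: [-2.036, -2.387, 0.005]
contact_force: [-0.7, 0.2, 0.1]
gripper_width: -0.002
gripper_force: 0.2
```

Emit:
step_arm --targets '[[1,[-0.001,0,0],[0,0,0]],[1,[0,0,0],[0,0,0]]]'

```text
time_s: 20.4
tcp_pos: [0.5219, -0.0936, 0.0739]
tool_rot: [-2.038, -2.386, 0.004]
contact_force: [0.3, 0.9, 0.3]
gripper_width: 0.007
gripper_force: 0.6
```

Emit:
step_arm --targets '[[1,[-0.001,0,0],[0,0,0]],[1,[0,0,0],[0,0,0]]]'

```text
time_s: 20.65
tcp_pos: [0.522, -0.0938, 0.0738]
tool_rot: [-2.037, -2.385, 0.004]
contact_force: [-1.1, 5.3, 1.8]
gripper_width: -0.005
gripper_force: 2.6
```

```bash
python3 pegs.py
```

```text
scene peg [-0.0012 -0.0136  0.0918] 27 r 0.07137788199167104 keeper 0.01681455425905028
carriage deck x [-1.59344029  0.10923604] 327
wrist peg [-0.0253 -0.016   0.0932] 1161 r 0.07353828274690179 keeper 0.35138220068523257
carriage deck x [0.01351184 0.01522997] 62
now [-0.0199 -0.0151  0.0738] yaw 179.9 F [-1.5  4.8  1.4] t 20.75 q [-0.24  0.55  0.45  2.03 -0.39  0.64  0.62]
```

End stop reached: the tool stalled and the force rose to 5 N. I'll give one small extra press, then withdraw and check.

Emit:
step_arm --targets '[[1,[-0.001,0,0],[0,0,0]],[1,[0,0,0],[0,0,0]]]'

```text
time_s: 21.0
tcp_pos: [0.522, -0.0938, 0.0738]
tool_rot: [-2.036, -2.385, 0.003]
contact_force: [-2.3, 6.9, 3.3]
gripper_width: 0.002
gripper_force: 3.8
```

Emit:
step_arm --targets '[[1,[0.02,0,0],[0,0,0]],[1,[0.015,0,-0.03],[0,0,0]],[1,[0,0,-0.06],[0,0,0]],[1,[0,0,-0.06],[0,0,0]],[1,[-0.03,0,-0.02],[0,0,0]]]'

```text
time_s: 21.62
tcp_pos: [0.5245, -0.0903, 0.2477]
tool_rot: [2.036, 2.39, 0.003]
contact_force: [-0.3, -0.9, -1.6]
gripper_width: -0.0
gripper_force: 0.0
```

```bash
python3 pegs.py; ls -t pics|head -2; cp $(ls -t pics/scene*|head -1) pics/fin.png; python3 - <<'E'
import cv2
i=cv2.imread("pics/fin.png")[160:350,200:430]; cv2.imwrite("pics/finc.png",cv2.resize(i,None,fx=3,fy=3,interpolation=cv2.INTER_CUBIC))
E
```

```text
scene peg [ 0.0002 -0.0134  0.0921] 26 r 0.07162723604117542 keeper -0.0025509846362826273
carriage deck x [-1.59221301  0.10855513] 325
wrist peg [-0.0009 -0.0157  0.0922] 290 r 0.06934721757170005 keeper 0.013558817325586376
carriage deck x [0.01375838 0.09487531] 842
now [-0.0182 -0.0131  0.2471] yaw 179.6 F [ 0.5  0.  -0.7] t 21.725 q [-0.39  0.29  0.61  1.93 -0.2   0.98  0.46]
wrist_21.73.png
scene_21.68.png
```

View pics/finc.png

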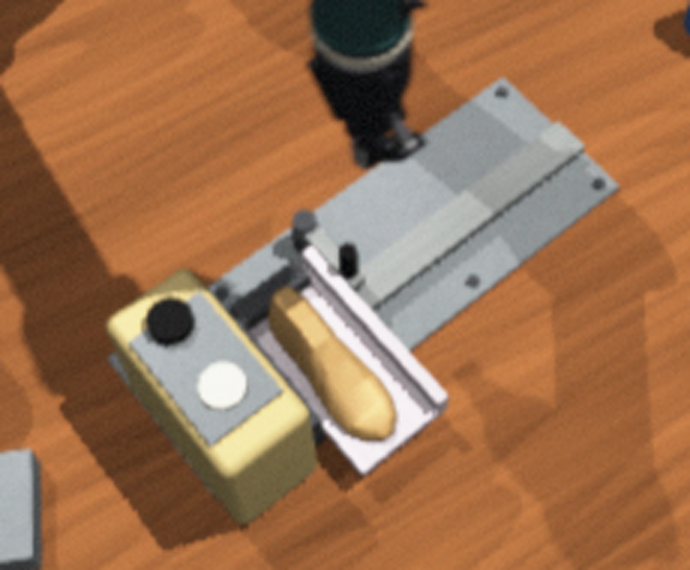

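The crop shows the carriage up against the toe former. The bar is shut right behind its back, with the peg at (348,260), and the gripper is clear.

```bash
python3 -c "
from bench import arm
print(arm.finish_job())"
```

```text
the job is handed in; nothing more can be done
None
```

The job is handed in at about 22 s: I swung the keeper bar aside (about 1.72 rad), pushed the carriage home against the stop (about 6 N on the way, at most about 12 N at the stop), and swung the bar shut behind it (measured within about 0.01 rad of shut), with the gripper withdrawn clear and the bystanders not approached.

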